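# Open the sprung-lid bearing case

## Robot

A 6-joint arm with a two-finger parallel gripper is mounted at the origin on the work surface. World frame = base frame: x ahead of the robot, y to its left, z up, the work surface at z = 0. Lengths are in m, angles in degrees, forces in N, time in s.
With the tool pointing down it reaches from about 0.35 to 0.875 m from the base axis. Payload 4.2 kg.
Tool frame: the origin (TCP) lies at the very end of the fingers, on their centre line; the grasp point (between the pads) lies r.pinch_z behind it (r.pinch_z is the distance from the TCP to the grasp point, in m); y points along the fingers, z is the direction in which the jaws open and shut, and the axes are right-handed (so a half turn about y gives the same grasp; the last joint's range is limited). The gripper opens to 87 mm and grips with 3 to 60 N. Pads are 19 mm wide; open, the fingers measure 117 mm over their backs; the gripper's body (75 mm by 190 mm) begins 51 mm behind the grasp point.
Start: joints at [-59.782, 22.042, 0.453, 0, -68.411, -14.817], TCP at [0.166, -0.603, 0.223] pointing down, gripper open.
Joint ranges: [-179.83, 179.83], [-69.29, 118.12], [-61.27, 80.66], [-181.25, 117.63], [-171.15, -9.14], [-177.46, 177.46]. Speed limits (degrees/s): [159.86, 159.86, 180, 180, 180, 180].

## Interface

Orientations are given as a 3x3 rotation matrix whose columns are the frame's x, y, z axes.
In Python, from station import sense, capture, camera_params, r gives the robot as it stands.
- The arm moves only by the tool move_arm, never from a script. Its argument "increments" is text: rows parted by semicolons, each of 7 numbers parted by spaces: the closure, from -1 (fully open) to 1 (shut), so that 0 is half open, then the shift along the tool's x, y, z in m, then the turn, a rotation vector about the tool's x, y, z in rad. In form: hand x y z wx wy wz; .... A call has 1 to 8 rows; each row is the pose to reach, as a shift and turn from the pose commanded when the call began, along the tool's axes at that moment; what a row does not reach only later rows make up. A row lasts 1/10 s, in which the tool goes at most 50 mm and 8.59 degrees, less where a joint would pass 70% of its speed; a pose out of reach is approached as far as the arm can. A call with a gripper value outside its range is refused whole. The fingers move at their own pace and stop on an object; the grip force is fixed at half the most. Time passes only in rows, so rows that repeat a pose let the fingers close. It gives the time, the measured TCP pose, the force and the opening at its end, in the units of the state.
- sense(): the state, without advancing time (a new reading comes with each control period).
- capture(name): name is "scene" or "top"; returns (picture, depth): 384x512x3 uint8, red, green, blue; 384x512 float32, m along the optical axis (not along the pixel's ray), 0 where there is no reading.
- camera_params(name): a dict with "fx", "fy", "cx", "cy" (pixels), "xyz" and "orientation" of the camera in the world. Camera axes: x right, y down, z forward; pixel columns grow to the right and rows downward; lengths in m; the calibration is good to about 2 mm. A picture is of the moment at which its call begins. camera_params takes no time and is no camera call.
- r.finish_job(): hands the job in, once; it reports no verdict.
The state is a dict: "time_s": time; "joints": joint angles; "joint_velocities": joint speeds; "effort": joint torques, N m; "tcp_pos": TCP position; "ee_rot": TCP orientation; "wrist_force": force on the tool from outside, world axes, zero at the start; "moment": the same for the moment, N m; "gripper_width": opening from 0.0 (shut) to 1.0 (fully open).
Only numpy, scipy, OpenCV 4.12 (cv2) and the standard library are available. Lean on these libraries where they do the work, as an engineer would, in place of code of your own. Each camera call takes 0.05 s, during which the arm holds its last target.

## Task

Open up the wider of the two bearing cases so its bearings can be got at: press down the release tab on its front so that the sprung lid pops up by itself, then push the lid all the way back until it rests open on its stop, and move clear. Leave the narrower case shut, and do not pick up, shift or knock over anything else on the bench.

Things in the scene. Friction and masses are not known exactly. Their poses are not given: they have to be found in the camera images.
- wide_case: the wider of two alike grey sheet-steel bearing cases, 160 mm wide (its y), 120 mm deep (its x), walls 65 mm high, screwed to the bench and immovable. Origin: centre of its underside on the bench; x points from the latch front to the hinge at the back (away from the robot, give or take the case's yaw), z up.
- wide_lid (a joint): angle of the wide case's lid, rad: 0 shut and latched; about 0.45 where a spring pin under it lifts it when released; 1.95 on its open stop. The free front edge swings up and back. Let go below about 1.57, it falls back onto the pin at about 0.45; past that its weight takes it to the stop.
- wide_lid_edge (a point): middle of the free front edge of the wide lid (moves with it), a flat aluminium plate 127 mm long from hinge to edge, 160 mm wide, 6 mm thick, about 0.13 kg; shut, this point is 67 mm in front of the case's centre and 69 mm above the bench
- wide_hinge (a point): middle of the wide lid's hinge line (parallel to the case's y), at the case's back top edge: 60 mm behind its centre, 66 mm above the bench
- wide_tab (a joint): angle of the wide case's release tab, rad: 0 at rest, 0.28 pressed fully down; lets the lid go at about 0.14; springs back when let go. It pivots 73 mm in front of the case's centre, 40 mm up. A 30 mm wide upright hook of the same piece stands over the pivot, up to 77 mm above the bench, holds the lid's front edge and swings forward as the tab goes down.
- wide_tab_press (a point): spot to press straight down on top of the wide case's tab (moves with it), a dark steel plate sticking out level from the middle of the case's front, 40 mm wide, 55 mm long, 5 mm thick. The spot is 38 mm out from the pivot, 111 mm in front of the case's centre, 42 mm above the bench at rest; it takes about 3 to 6 N and 5 to 10 mm of travel.
- narrow_case: the narrower of two alike grey sheet-steel bearing cases, 100 mm wide (its y), 120 mm deep (its x), walls 65 mm high, screwed to the bench and immovable. Origin: centre of its underside on the bench; x points from the latch front to the hinge at the back (away from the robot, give or take the case's yaw), z up.
- narrow_lid (a joint): angle of the narrow case's lid, rad: 0 shut and latched; about 0.45 where a spring pin under it lifts it when released; 1.95 on its open stop. The free front edge swings up and back. Let go below about 1.57, it falls back onto the pin at about 0.45; past that its weight takes it to the stop.
- narrow_lid_edge (a point): middle of the free front edge of the narrow lid (moves with it), a flat aluminium plate 127 mm long from hinge to edge, 100 mm wide, 6 mm thick, about 0.13 kg; shut, this point is 67 mm in front of the case's centre and 69 mm above the bench
- narrow_hinge (a point): middle of the narrow lid's hinge line (parallel to the case's y), at the case's back top edge: 60 mm behind its centre, 66 mm above the bench
- narrow_tab (a joint): angle of the narrow case's release tab, rad: 0 at rest, 0.28 pressed fully down; lets the lid go at about 0.14; springs back when let go. It pivots 73 mm in front of the case's centre, 40 mm up. A 30 mm wide upright hook of the same piece stands over the pivot, up to 77 mm above the bench, holds the lid's front edge and swings forward as the tab goes down.
- narrow_tab_press (a point): spot to press straight down on top of the narrow case's tab (moves with it), a dark steel plate sticking out level from the middle of the case's front, 40 mm wide, 55 mm long, 5 mm thick. The spot is 38 mm out from the pivot, 111 mm in front of the case's centre, 42 mm above the bench at rest; it takes about 3 to 6 N and 5 to 10 mm of travel.
- deep_socket: loose dark steel deep socket standing upright near the wide case's tab, 28 mm across, 75 mm high; origin under its centre
- bearing: loose ball bearing lying flat between the cases, 62 mm across, 18 mm high; origin under its centre
- pinion: loose steel pinion shaft standing on its gear behind the cases, gear 66 mm across, 95 mm high; origin under its centre
- bolt: loose steel bolt standing on its head near the narrow case's tab, 18 mm across, 42 mm high; origin under its centre
- spanner: loose steel spanner, 180 mm long, lying flat to the robot's left, along its own x
- screwdriver: loose screwdriver with a black handle lying to the robot's right, along its own x, about 30 mm thick
- oil_bottle: loose white plastic oil bottle standing to the robot's left, 60 mm across, 160 mm high; origin under its centre

How it is judged (in metres and radians):
On the way, in this order (a step that is already met when the one before it is completed fails the run):
1. the wide case's release tab is pressed down (value of joint wide_tab above 0.08 rad).
2. its lid has sprung up part way (0.3 to 0.8 rad) and stays there for 0.2 s (value of joint wide_lid between 0.3 and 0.8 rad), for 0.2 s.
3. the lid is pushed fully open (value of joint wide_lid above 1.85 rad), for 0.2 s.
At the end, for the whole second after the job is handed in: The wide case's lid rests at its open stop (more than 1.85 rad) and is still, its tab has sprung back (below 0.05 rad), the narrow case's lid is shut (below 0.1 rad), and every loose thing is within 20 mm of where it began with the standing ones still upright (within 0.3 rad) (value of joint wide_lid above 1.85 rad and velocity of joint wide_lid between -0.1 and 0.1 rad/s and value of joint wide_tab below 0.05 rad and value of joint narrow_lid below 0.1 rad and distance of each of deep_socket, bearing, pinion, bolt, spanner, screwdriver, oil_bottle from where it was at the start of the episode below 0.02 m and angle between each of deep_socket, pinion, bolt, oil_bottle's own z axis and vertical below 0.3 rad); the robot touches nothing.
It fails at once if the narrow case is unlatched or opened (value of joint narrow_lid above 0.1 rad).
It fails at once if a loose thing on the bench is shifted, lifted or carried more than 20 mm, or a standing one is tipped over (more than 0.3 rad) (distance of any of deep_socket, bearing, pinion, bolt, spanner, screwdriver, oil_bottle from where it was at the start of the episode above 0.02 m or angle between any of deep_socket, pinion, bolt, oil_bottle's own z axis and vertical above 0.3 rad).
It also fails if it takes over 48 s, if anything falls off the work surface, if the arm or the gripper's body presses on something with over 40 N, if the wrist force passes 120 N, or if a joint passes its speed limit or range.

## Working session

There is one attempt and no reset: what is moved stays moved. The work goes in short steps, Python scripts to look and compute and a tool call to move; the robot and the scene stay as the last step left them, time stands still between calls to the robot, and variables do not carry over. Pictures are saved under pics/ and viewed, and the job is handed in when it is done.

Besides the shell and the picture viewer there is one more tool, called after "Request:" as name(argument=value, ...), one argument or row to a line, values as JSON. move_arm: Moves the arm, as the interface text tells. Its arguments: {"type":"object","properties":{"increments":{"type":"string"}},"required":["increments"]}

```bash
ls; mkdir -p pics; python3 - <<'E'
from station import sense,capture,camera_params,r
import cv2,numpy as np
s=sense();print(s['time_s'],s['tcp_pos'],s['ee_rot'],s['gripper_width'],r.pinch_z)
for n in('scene','top'):
    p,d=capture(n);cv2.imwrite(f'pics/{n}0.png',p[:,:,::-1]);np.save(f'{n}0.npy',d);np.save(f'{n}0rgb.npy',p);print(camera_params(n))
E
```

```text
pics
0.0 [ 0.16583951 -0.6019608   0.22145398] [[ 9.64142432e-01 -6.30411621e-04 -2.65384576e-01]
 [ 2.65385319e-01  2.09267969e-03  9.64140163e-01]
 [-5.24402510e-05 -9.99997612e-01  2.18494328e-03]] 1.0003981226533307 0.0187
{'fx': 467.179847866218, 'fy': 467.179847866218, 'cx': 258.0287988661463, 'cy': 198.67309982823664, 'xyz': array([0.96846654, 0.73410338, 1.07078361]), 'orientation': array([[-0.85714945,  0.41184767, -0.30931588],
       [ 0.51476198,  0.66427819, -0.54199132],
       [-0.01774606, -0.62379162, -0.78138921]])}
{'fx': 405.3875622833661, 'fy': 405.3875622833661, 'cx': 249.32441690242348, 'cy': 198.18211027199388, 'xyz': array([0.34911138, 0.01942592, 1.33535333]), 'orientation': array([[-0.00928715, -0.98613785,  0.16566804],
       [-0.99983729,  0.01171988,  0.01371284],
       [-0.01546436, -0.16551373, -0.98608623]])}
```

View pics/scene0.png

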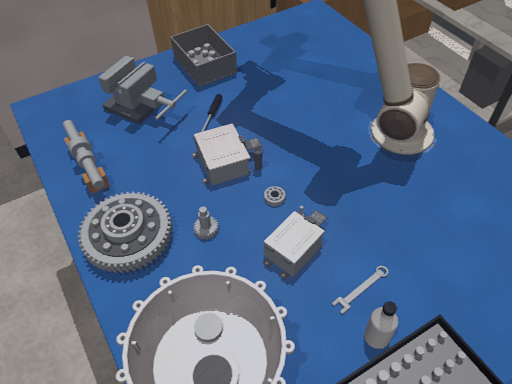

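View pics/top0.png

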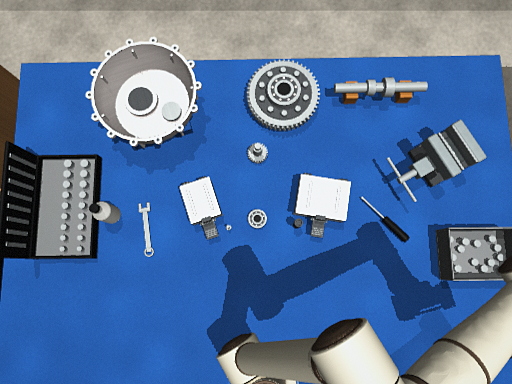

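The top picture shows the wide case at about (323,197) with its tab at (317,227). The socket is at (297,223), close to the tab's left, and the screwdriver is at (385,218). The narrow case is at (200,200). Next I'll measure these.

```bash
cat > h.py <<'E'
import numpy as np,cv2
from station import camera_params
def cloud(n,d):
    c=camera_params(n);v,u=np.mgrid[0:384,0:512]
    P=np.stack([(u-c['cx'])/c['fx']*d,(v-c['cy'])/c['fy']*d,d],-1)
    W=P@np.array(c['orientation']).T+c['xyz'];W[d<=0]=np.nan;return W
E
python3 - <<'E'
from h import *
for n,(u0,u1,v0,v1) in dict(top=(280,420,160,250),scene=(170,290,110,200)).items():
    d=np.load(n+'0.npy');rgb=np.load(n+'0rgb.npy');W=cloud(n,d)
    m=np.zeros((384,512),bool);m[v0:v1,u0:u1]=1
    t=W[...,2]
    def rect(mm,l):
        k,lab,st,_=cv2.connectedComponentsWithStats(mm.astype(np.uint8))
        for i in range(1,k):
            if st[i,4]<12: continue
            q=W[lab==i];r=cv2.minAreaRect(q[:,:2].astype(np.float32));print(n,l,st[i,4],np.round(r[0],4),np.round(r[1],4),round(r[2],2),'z',np.round(np.nanmedian(q[:,2]),4),'rng',np.round(np.nanmin(q,0),3),np.round(np.nanmax(q,0),3))
    rect(m&(t>.062)&(t<.085),'lid'); rect(m&(t>.034)&(t<.05),'tab'); rect(m&(t>.01)&(t<.034),'low')
    im=cv2.resize(rgb[v0:v1,u0:u1,::-1],None,fx=5,fy=5,interpolation=2);cv2.imwrite(f'pics/{n}z.png',im)
E
```

```text
top lid 62 [ 0.6433 -0.4266] [0.083  0.0202] 22.8 z 0.0822 rng [ 0.603 -0.444  0.071] [ 0.678 -0.401  0.085]
top lid 15 [ 0.65   -0.4746] [0.0146 0.0107] 31.81 z 0.0735 rng [ 0.643 -0.483  0.064] [ 0.659 -0.473  0.085]
top lid 2084 [ 0.5608 -0.1953] [0.1609 0.1421] 80.06 z 0.0721 rng [ 0.489 -0.284  0.063] [ 0.641 -0.109  0.083]
top lid 17 [ 0.6249 -0.4924] [0.0158 0.0071] 62.42 z 0.0767 rng [ 0.618 -0.498  0.063] [ 0.63  -0.484  0.085]
top lid 59 [ 0.5761 -0.4619] [0.069  0.0116] 30.34 z 0.0822 rng [ 0.545 -0.481  0.077] [ 0.608 -0.443  0.085]
top lid 64 [ 0.4812 -0.1141] [0.0254 0.0244] 87.08 z 0.0733 rng [ 0.469 -0.127  0.063] [ 0.494 -0.101  0.082]
top tab 224 [ 0.4683 -0.1771] [0.0497 0.0588] 76.13 z 0.0426 rng [ 0.439 -0.207  0.035] [ 0.502 -0.157  0.05 ]
top low 306 [ 0.5006 -0.4008] [0.1987 0.0269] 43.08 z 0.0214 rng [ 0.425 -0.475  0.01 ] [ 0.571 -0.33   0.032]
top low 40 [ 0.5132 -0.1333] [0.0585 0.0105] 72.56 z 0.0155 rng [ 0.504 -0.162  0.01 ] [ 0.527 -0.105  0.031]
top low 30 [ 0.4946 -0.24  ] [0.0487 0.0058] 80.0 z 0.0153 rng [ 0.489 -0.264  0.01 ] [ 0.499 -0.216  0.022
[... 531 characters left out ...]
5  0.034] [ 0.491 -0.101  0.05 ]
scene tab 145 [ 0.5795 -0.1189] [0.0248 0.121 ] 69.33 z 0.042 rng [ 0.519 -0.152  0.034] [ 0.636 -0.105  0.05 ]
scene low 67 [ 0.5223 -0.3779] [0.1065 0.019 ] 39.37 z 0.017 rng [ 0.477 -0.411  0.011] [ 0.56  -0.338  0.025]
scene low 21 [ 0.6147 -0.2486] [0.0786 0.0011] 79.97 z 0.0208 rng [ 0.607 -0.287  0.011] [ 0.621 -0.21   0.033]
scene low 44 [ 0.481  -0.1075] [0.0141 0.0237] 77.35 z 0.0228 rng [ 0.468 -0.117  0.01 ] [ 0.492 -0.102  0.033]
scene low 225 [ 0.5815 -0.1243] [0.0536 0.1349] 59.94 z 0.0215 rng [ 0.512 -0.181  0.01 ] [ 0.637 -0.103  0.034]
scene low 252 [0.4982 0.0108] [0.0526 0.0582] 58.37 z 0.0186 rng [ 0.469 -0.02   0.01 ] [0.531 0.041 0.025]
```

```bash
python3 - <<'E'
from h import *
W=cloud('top',np.load('top0.npy'))
for v in range(205,240,2): print(v,[(u,*np.round(W[v,u]*1000).astype(int)) for u in range(291,330,4)])
E
```

```text
205 [(291, np.int64(550), np.int64(-101), np.int64(-5)), (295, np.int64(545), np.int64(-111), np.int64(23)), (299, np.int64(537), np.int64(-118), np.int64(78)), (303, np.int64(538), np.int64(-132), np.int64(73)), (307, np.int64(538), np.int64(-144), np.int64(70)), (311, np.int64(537), np.int64(-157), np.int64(73)), (315, np.int64(537), np.int64(-169), np.int64(76)), (319, np.int64(537), np.int64(-182), np.int64(71)), (323, np.int64(536), np.int64(-194), np.int64(76)), (327, np.int64(537), np.int64(-208), np.int64(68))]
207 [(291, np.int64(543), np.int64(-101), np.int64(-4)), (295, np.int64(537), np.int64(-110), np.int64(35)), (299, np.int64(531), np.int64(-118), np.int64(77)), (303, np.int64(531), np.int64(-131), np.int64(73)), (307, np.int64(531), np.int64(-144), np.int64(70)), (311, np.int64(532), np.int64(-157), np.int64(68)), (315, np.int64(530), np.int64(-168), np.int64(76)), (319, np.int64(531), np.int64(-182), np.int64(69)), (323, np.int64(531), np.int64(-194), np.int64(70)), (327, np.int64(530), np.int64(-206), np.int64(74))]
209 [(291, np.int64(535), np.int64(-100), np.int64
[... 7758 characters left out ...]
83), np.int64(42)), (323, np.int64(442), np.int64(-203), np.int64(-5)), (327, np.int64(441), np.int64(-215), np.int64(2))]
239 [(291, np.int64(436), np.int64(-98), np.int64(-1)), (295, np.int64(436), np.int64(-111), np.int64(-4)), (299, np.int64(436), np.int64(-124), np.int64(1)), (303, np.int64(436), np.int64(-137), np.int64(0)), (307, np.int64(435), np.int64(-149), np.int64(4)), (311, np.int64(435), np.int64(-163), np.int64(-1)), (315, np.int64(435), np.int64(-175), np.int64(5)), (319, np.int64(435), np.int64(-189), np.int64(0)), (323, np.int64(435), np.int64(-202), np.int64(1)), (327, np.int64(435), np.int64(-216), np.int64(-2))]<stdin>:3: RuntimeWarning: invalid value encountered in cast
```

View pics/topz.png

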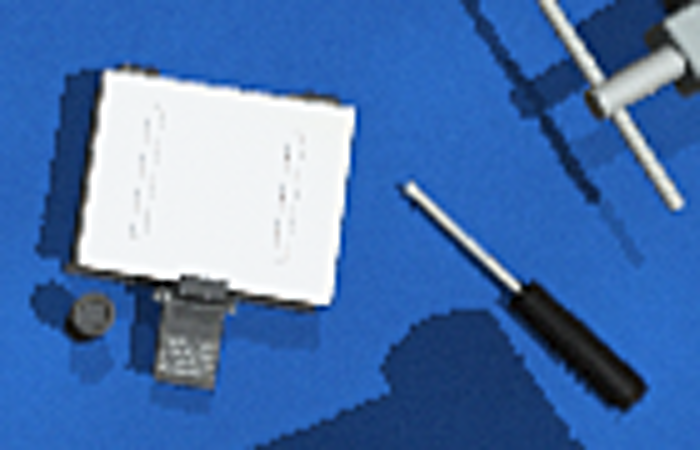

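View pics/scenez.png

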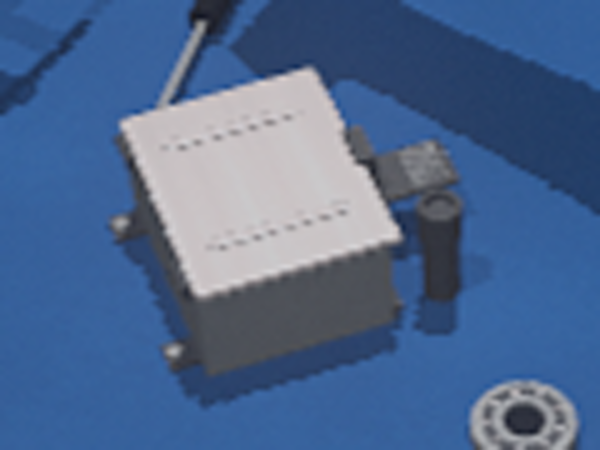

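```bash
cat >> h.py <<'E'
from scipy.spatial.transform import Rotation as R
psi=np.deg2rad(-10);C=np.array([.569,-.196,0]);Rc=R.from_euler('z',psi).as_matrix()
def tgt(p,tilt,yaw=-10):
    # p in case frame; tool x fwd,y down,z left, tilted so fingers point forward by tilt deg
    B=np.array([[1,0,0],[0,0,1],[0,-1,0.]])
    Rt=R.from_euler('z',yaw,degrees=True).as_matrix()@B@R.from_rotvec([0,0,-np.deg2rad(tilt)]).as_matrix()
    return C+Rc@np.array(p),Rt
def inc(p,tilt,yaw=-10):
    from station import sense
    s=sense();T,Rt=tgt(p,tilt,yaw);R0=np.array(s['ee_rot'])
    print('shift',np.round(R0.T@(T-s['tcp_pos']),4),'rot',np.round(R.from_matrix(R0.T@Rt).as_rotvec(),4),'world',np.round(T,4))
def where():
    from station import sense
    s=sense();q=Rc.T@(np.array(s['tcp_pos'])-C);print('t',s['time_s'],'case',np.round(q,4),'F',np.round(s['wrist_force'],2))
E
python3 - <<'E'
from h import *
for n in('top','scene'):
    W=cloud(n,np.load(n+'0.npy'));q=(W-C)@Rc
    ok=(q[...,2]>.066)&(q[...,2]<.079)
    a=q[ok&(abs(q[...,0])<.09)&(abs(q[...,1])<.1)]
    b=a[(a[:,0]>-.04)&(a[:,0]<.04)];print(n,'y',np.percentile(b[:,1],[.5,1,99,99.5]))
    b=a[(abs(a[:,1])>.03)&(abs(a[:,1])<.07)];print('x',np.percentile(b[:,0],[.5,1,99,99.5]))
    for s in(-.06,.06):
        b=a[abs(a[:,1]-s)<.015];print(' x at',s,np.percentile(b[:,0],[1,99]))
    t=q[(q[...,2]>.036)&(q[...,2]<.047)&(abs(q[...,1])<.04)&(q[...,0]<-.085)&(q[...,0]>-.14)]
    print('tab',np.percentile(t[:,1],[1,50,99]),np.percentile(t[:,0],[1,99]))
inc([-.114,0,.10],25); inc([-.114,0,.22],0)
E
```

```text
top y [-0.07949541 -0.07897538  0.07823872  0.07892418]
x [-0.07025383 -0.0696726   0.06065802  0.06137228]
 x at -0.06 [-0.06938004  0.06064559]
 x at 0.06 [-0.08818178  0.06091658]
tab [-0.02021336 -0.00105838  0.01827623] [-0.13087619 -0.0856165 ]
scene y [-0.08069008 -0.07929167  0.07968471  0.08116347]
x [-0.07247008 -0.07110783  0.05857486  0.05975912]
 x at -0.06 [-0.0705961   0.05850079]
 x at 0.06 [-0.08864921  0.05969318]
tab [-0.02016938  0.0023287   0.01970015] [-0.1325052  -0.08580233]
shift [0.3935 0.1222 0.3331] rot [-0.0986  0.4357 -0.4297] world [ 0.4567 -0.1762  0.1   ]
shift [0.3935 0.0022 0.3333] rot [-0.0019  0.4432 -0.0006] world [ 0.4567 -0.1762  0.22  ]
```

Request:
move_arm(
  increments="1 0.03 0 0.025 0 0.05 0;1 0.06 0 0.05 0 0.1 0;1 0.09 0 0.075 0 0.15 0;1 0.12 0 0.1 0 0.2 0;1 0.15 0 0.125 0 0.25 0;1 0.18 0 0.15 0 0.3 0;1 0.21 0 0.175 0 0.35 0;1 0.24 0 0.2 0 0.44 0",
)

```text
time_s: 0.9
tcp_pos: [0.3447, -0.3444, 0.2223]
ee_rot: [[0.985, -0.0, 0.173], [-0.173, 0.0, 0.985], [-0.0, -1.0, 0.0]]
wrist_force: [0.4, -0.2, 0.7]
gripper_width: 0.356
```

```bash
python3 - <<'E'
from h import *
where();inc([-.114,0,.15],25)
E
```

```text
t 0.9 case [-0.1951 -0.1851  0.2223] F [ 0.4  -0.18  0.67]
shift [0.0812 0.0723 0.1851] rot [-3.000e-04  1.000e-04 -4.368e-01] world [ 0.4567 -0.1762  0.15  ]
```

Request:
move_arm(
  increments="1 0.01 0.009 0.025 0 0 -0.05;1 0.02 0.018 0.05 0 0 -0.11;1 0.03 0.027 0.075 0 0 -0.16;1 0.04 0.036 0.1 0 0 -0.22;1 0.055 0.045 0.125 0 0 -0.28;1 0.065 0.054 0.15 0 0 -0.34;1 0.075 0.065 0.175 0 0 -0.4;1 0.081 0.072 0.185 0 0 -0.436",
)

```text
time_s: 1.7
tcp_pos: [0.4553, -0.1754, 0.1497]
ee_rot: [[0.893, 0.417, 0.168], [-0.153, -0.07, 0.986], [0.423, -0.906, 0.001]]
wrist_force: [-1.0, -1.0, -0.2]
gripper_width: 0.008
```

```bash
python3 - <<'E'
from h import *
from station import *
where();inc([-.114,0,.055],25);inc([-.114,0,.034],25)
for n in('scene','top'):
    p,d=capture(n);cv2.imwrite(f'pics/{n}1.png',p[:,:,::-1])
E
```

```text
t 1.7 case [-0.1155  0.0005  0.1497] F [-0.98 -1.02 -0.24]
shift [-0.0387  0.0865 -0.0006] rot [-0.0034  0.0048  0.0003] world [ 0.4567 -0.1762  0.055 ]
shift [-0.0476  0.1055 -0.0006] rot [-0.0034  0.0048  0.0003] world [ 0.4567 -0.1762  0.034 ]
```

View pics/scene1.png

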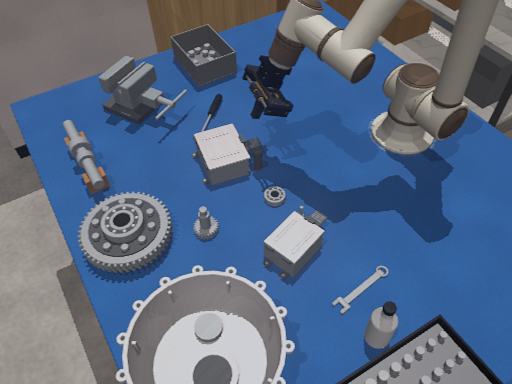

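The picture puts the gripper near (268,95), apparently open. That seems to disagree with the state, so I'll project the TCP and look again.

```bash
python3 - <<'E'
from h import *
from station import *
s=sense();print(s['time_s'],s['tcp_pos'],s['gripper_width'],s['joints'])
for n in('scene','top'):
    p,d=capture(n);cv2.imwrite(f'pics/{n}2.png',p[:,:,::-1]);c=camera_params(n)
    for P in(s['tcp_pos'],C+Rc@[-.111,0,.042]):
        q=np.array(c['orientation']).T@(P-c['xyz']);print(n,c['fx']*q[0]/q[2]+c['cx'],c['fy']*q[1]/q[2]+c['cy'])
E
```

```text
1.8 [ 0.4529639  -0.17642132  0.14810616] 0.0009807214840508623 [-5.07057398e-02  2.63991164e+00 -4.77005702e+01  1.50314706e+01
 -1.58353129e+01 -1.13192466e+02]
scene 254.46972858134964 116.52360437525967
scene 253.3720394343054 143.17442215867968
top 322.24846601785765 229.57940512130648
top 316.86657134352146 230.43970653759965
```

View pics/scene2.png

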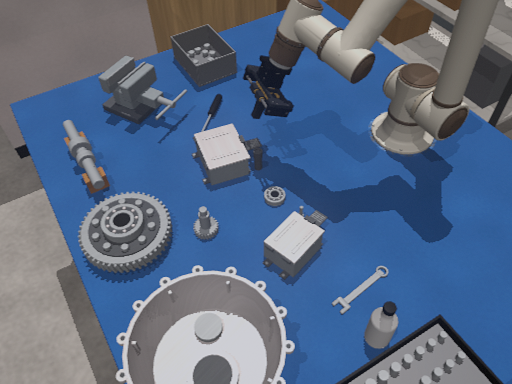

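View pics/top2.png

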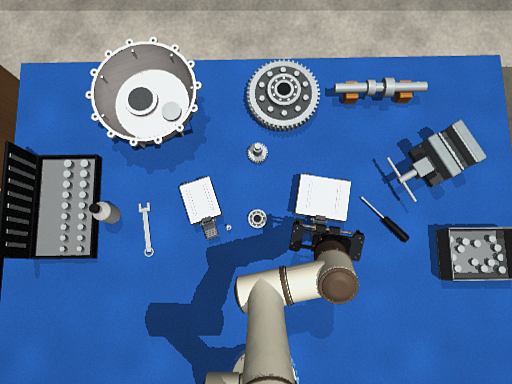

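The projection agrees: the TCP lands at (254,117) in the scene picture, just above the tab at (253,143), and the gripper's long side runs along y. Lowering now.

```bash
python3 - <<'E'
from h import *
where();inc([-.114,0,.055],25)
E
```

```text
t 1.9 case [-0.1151 -0.0015  0.1505] F [ 0.84  0.73 -0.72]
shift [-0.0392  0.0871  0.0016] rot [-0.0013  0.0035 -0.0015] world [ 0.4567 -0.1762  0.055 ]
```

Request:
move_arm(
  increments="1 -0.01 0.022 0 0 0 0;1 -0.02 0.044 0.001 0 0 0;1 -0.03 0.066 0.001 0 0 0;1 -0.039 0.087 0.001 0 0 0;1 -0.039 0.087 0.001 0 0 0",
)

```text
time_s: 2.4
tcp_pos: [0.4605, -0.1938, 0.0698]
ee_rot: [[0.903, 0.4, 0.156], [-0.161, -0.022, 0.987], [0.398, -0.916, 0.044]]
wrist_force: [0.6, -0.6, -0.2]
gripper_width: 0.006
```

```bash
python3 - <<'E'
from h import *
where();inc([-.114,0,.033],25)
E
```

```text
t 2.4 case [-0.1073 -0.0166  0.0698] F [ 0.6  -0.57 -0.18]
shift [-0.0208  0.0318  0.0151] rot [-0.0477 -0.0025 -0.027 ] world [ 0.4567 -0.1762  0.033 ]
```

The arm couldn't reach that pose: at 25° forward tilt, joint 5 is close to its limit. I'll back up and press with less tilt.

Request:
move_arm(
  increments="1 0.005 -0.02 0 0 0 0.06;1 0.01 -0.04 0 0 0 0.12;1 0.02 -0.055 0 0 0 0.2;1 0.025 -0.065 0 0 0 0.3;1 0.025 -0.065 0 0 0 0.3",
)

```text
time_s: 2.9
tcp_pos: [0.4603, -0.1969, 0.1444]
ee_rot: [[0.981, 0.124, 0.152], [-0.155, 0.021, 0.988], [0.119, -0.992, 0.04]]
wrist_force: [0.8, 0.0, -1.3]
gripper_width: 0.003
```

```bash
python3 - <<'E'
from h import *
from station import *
where();s=sense();print(np.round(s['joints'],1));print(s['ee_rot'])
inc([-.114,0,.1],8);print([a for a in dir(r) if a[0]!='_'])
E
```

```text
t 2.9 case [-0.1069 -0.0198  0.1444] F [ 0.84  0.01 -1.31]
[ -5.8  11.5 -26.5  -2.7 -45.  -91.3]
[[ 0.98063621  0.12408562  0.15151037]
 [-0.15521064  0.02066019  0.98766534]
 [ 0.11942483 -0.99205641  0.03951954]]
shift [-0.012   0.0441  0.0182] rot [-0.0421  0.017  -0.0203] world [ 0.4567 -0.1762  0.1   ]
['PlanningError', 'finish_job', 'pinch_z']
```

Request:
move_arm(
  increments="1 -0.004 0.011 0.006 -0.012 0.005 -0.007;1 -0.008 0.022 0.012 -0.025 0.01 -0.014;1 -0.012 0.033 0.018 -0.042 0.017 -0.02;1 -0.012 0.044 0.018 -0.042 0.017 -0.02;1 -0.012 0.044 0.018 -0.042 0.017 -0.02",
)

```text
time_s: 3.4
tcp_pos: [0.4496, -0.1742, 0.0948]
ee_rot: [[0.977, 0.126, 0.174], [-0.172, -0.02, 0.985], [0.128, -0.992, 0.002]]
wrist_force: [-0.7, -0.4, 0.1]
gripper_width: 0.003
```

```bash
python3 - <<'E'
from h import *
from station import *
where();s=sense();print(np.round(s['joints'],1))
inc([-.114,0,.05],8);inc([-.114,0,.033],8)
E
```

```text
t 3.4 case [-0.1213  0.0007  0.0948] F [-0.7  -0.44  0.09]
[  -1.2   13.3  -35.     1.8  -34.5 -100.2]
shift [ 0.0015  0.0454 -0.0008] rot [-0.0021 -0.0001 -0.0115] world [ 0.4567 -0.1762  0.05  ]
shift [-0.0006  0.0622 -0.0008] rot [-0.0021 -0.0001 -0.0115] world [ 0.4567 -0.1762  0.033 ]
```

Request:
move_arm(
  increments="1 0.001 0.015 0 0 0 0;1 0.001 0.03 0 0 0 0;1 0.001 0.043 0 0 0 0;1 0.001 0.043 0 0 0 0",
)

```text
time_s: 3.8
tcp_pos: [0.4571, -0.1757, 0.0527]
ee_rot: [[0.977, 0.127, 0.174], [-0.173, -0.02, 0.985], [0.128, -0.992, 0.002]]
wrist_force: [1.2, 0.2, 0.9]
gripper_width: 0.005
```

```bash
python3 - <<'E'
from h import *
from station import *
where();s=sense();print(np.round(s['joints'],1))
inc([-.114,0,.05],8);inc([-.114,0,.033],8)
E
```

```text
t 3.8 case [-0.1137  0.0006  0.0527] F [1.22 0.21 0.94]
[  -1.3   18.   -36.8    2.1  -27.9 -100.5]
shift [-0.0006  0.0026 -0.0006] rot [-0.0023 -0.0008 -0.0112] world [ 0.4567 -0.1762  0.05  ]
shift [-0.0028  0.0195 -0.0006] rot [-0.0023 -0.0008 -0.0112] world [ 0.4567 -0.1762  0.033 ]
```

Right above the press spot. Pressing.

Request:
move_arm(
  increments="1 0 0.006 0 0 0 0;1 0 0.01 0 0 0 0;1 -0.001 0.013 0 0 0 0;1 -0.002 0.016 0 0 0 0;1 -0.002 0.019 0 0 0 0;1 -0.002 0.019 0 0 0 0",
)

```text
time_s: 4.4
tcp_pos: [0.4601, -0.1755, 0.0351]
ee_rot: [[0.976, 0.132, 0.173], [-0.171, -0.02, 0.985], [0.133, -0.991, 0.003]]
wrist_force: [-0.0, -1.7, 6.0]
gripper_width: 0.004
```

```bash
python3 - <<'E'
from h import *
from station import *
where()
for n in('scene','top'):
    p,d=capture(n);cv2.imwrite(f'pics/{n}3.png',p[:,:,::-1]);W=cloud(n,d);q=(W-C)@Rc
    m=(abs(q[...,1])<.07)&(abs(q[...,1])>.025)&(q[...,0]<.05)&(q[...,0]>-.02)&(q[...,2]>.05)&(q[...,2]<.16)
    a=q[m];print(n,len(a),np.polyfit(a[:,0],a[:,2],1))
E
```

```text
t 4.4 case [-0.1108  0.0013  0.0351] F [-0.03 -1.72  5.97]
scene 531 [-0.26295176  0.08591477]
top 600 [-0.29412266  0.08887363]
```

View pics/scene3.png

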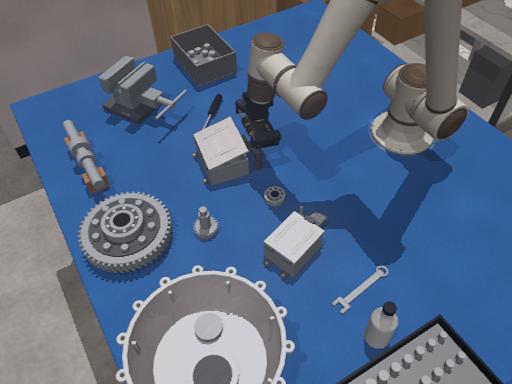

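View pics/top3.png

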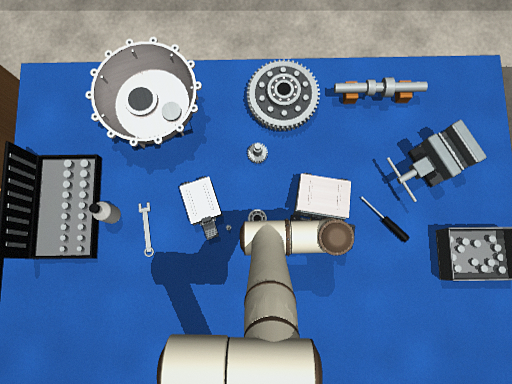

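```bash
python3 - <<'E'
from h import *
from station import *
where()
for n in('top',):
    p,d=capture(n);W=cloud(n,d);q=(W-C)@Rc
    m=(abs(q[...,1])<.07)&(abs(q[...,1])>.025)&(q[...,0]<.05)&(q[...,0]>-.04)&(q[...,2]>.05)&(q[...,2]<.13)
    a=q[m];print(n,len(a),np.polyfit(a[:,0],a[:,2],1))
E
```

```text
t 4.5 case [-0.1108  0.0013  0.0353] F [ 0.96 -0.22  5.94]
top 762 [-0.33155302  0.09090205]
```

The lid has been released and is still rising slowly, slope 0.26, 0.29, then 0.33. I'll hold briefly, then check again.

Request:
move_arm(
  increments="1 0 0 0 0 0 0;1 0 0 0 0 0 0;1 0 0 0 0 0 0",
)

```text
time_s: 4.85
tcp_pos: [0.4601, -0.1755, 0.0354]
ee_rot: [[0.976, 0.132, 0.173], [-0.171, -0.02, 0.985], [0.133, -0.991, 0.003]]
wrist_force: [-0.2, -0.5, 6.0]
gripper_width: 0.002
```

```bash
cat >> h.py <<'E'
def lid(n='top',zmax=.16,save=None):
    from station import capture
    p,d=capture(n);W=cloud(n,d);q=(W-C)@Rc
    if save: cv2.imwrite(save,p[:,:,::-1])
    m=(abs(q[...,1])<.07)&(abs(q[...,1])>.025)&(q[...,0]<.05)&(q[...,0]>-.03)&(q[...,2]>.05)&(q[...,2]<zmax)
    a=q[m];f=np.polyfit(a[:,0],a[:,2],1);print(n,len(a),f,'theta',np.arctan(-f[0]))
E
python3 - <<'E'
from h import *
where();lid('top',.13);inc([-.13,0,.06],8)
E
```

```text
t 4.85 case [-0.1108  0.0013  0.0354] F [-0.2  -0.51  6.05]
top 663 [-0.47280225  0.09941225] theta 0.4416536423515878
shift [-0.0158 -0.027  -0.0012] rot [-0.0033  0.0006 -0.006 ] world [ 0.441  -0.1734  0.06  ]
```

The lid is resting at about 0.44 rad. Next I'll lift off the tab and line up for the push.

Request:
move_arm(
  increments="1 -0.003 -0.01 0 0 0 0;1 -0.006 -0.025 -0.005 0 0 0;1 -0.008 -0.04 -0.015 0 0 0;1 -0.008 -0.06 -0.025 0 0 0;1 -0.008 -0.08 -0.035 0 0 0;1 -0.008 -0.1 -0.036 0 0 0;1 -0.008 -0.1 -0.036 0 0 0",
)

```text
time_s: 5.6
tcp_pos: [0.4322, -0.2077, 0.1349]
ee_rot: [[0.976, 0.133, 0.174], [-0.172, -0.02, 0.985], [0.134, -0.991, 0.003]]
wrist_force: [0.5, -0.7, 0.3]
gripper_width: 0.007
```

```bash
python3 - <<'E'
from h import *
from station import *
where();print(np.round(sense()['joints'],1));inc([-.095,-.035,.13],25)
lid('scene',save='pics/scene4.png');lid('top',save='pics/top4.png')
E
```

```text
t 5.6 case [-0.1327 -0.0353  0.1349] F [ 0.46 -0.69  0.32]
[ -6.    9.6 -32.    0.5 -40.7 -94.4]
shift [0.0367 0.0099 0.0003] rot [-0.0033 -0.0009 -0.3017] world [ 0.4694 -0.214   0.13  ]
scene 635 [-0.4963043   0.09938739] theta 0.4606866817445555
top 663 [-0.49957953  0.10097557] theta 0.4633111781773177
```

View pics/scene4.png

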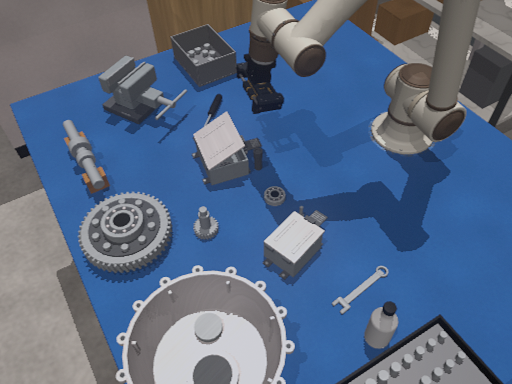

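The lid is up at about 0.46 rad, seen at (222,140), with the gripper in front of it at (265,95) and the socket at (257,155) undisturbed. Now I'll tilt and move closer.

Request:
move_arm(
  increments="1 0.007 0.002 0 0 0 -0.05;1 0.014 0.004 0 0 0 -0.1;1 0.021 0.006 0 0 0 -0.15;1 0.028 0.008 0 0 0 -0.2;1 0.037 0.01 0 0 0 -0.26;1 0.037 0.01 0 0 0 -0.3;1 0.037 0.01 0 0 0 -0.3",
)

```text
time_s: 6.4
tcp_pos: [0.4662, -0.2135, 0.1247]
ee_rot: [[0.897, 0.406, 0.173], [-0.159, -0.069, 0.985], [0.412, -0.911, 0.003]]
wrist_force: [-0.8, 1.0, -0.2]
gripper_width: 0.006
```

```bash
python3 - <<'E'
from h import *
from station import *
where();print(np.round(sense()['joints'],1));inc([-.085,-.035,.096],25);inc([-.065,-.035,.096],25)
E
```

```text
t 6.4 case [-0.0982 -0.0351  0.1247] F [-0.82  1.04 -0.21]
[  -5.5    8.   -42.9    6.5  -14.9 -100.5]
shift [ 0.0002  0.0316 -0.    ] rot [-0.0029 -0.0009 -0.0122] world [ 0.4792 -0.2157  0.096 ]
shift [ 0.0185  0.0398 -0.    ] rot [-0.0029 -0.0009 -0.0122] world [ 0.4989 -0.2192  0.096 ]
```

Request:
move_arm(
  increments="1 0 0.01 0 0 0 0.02;1 0 0.02 0 0 0 0.05;1 0 0.03 0 0 0 0.05;1 0.008 0.034 0 0 0 0.05;1 0.008 0.034 0 0 0 0.05",
)

```text
time_s: 6.9
tcp_pos: [0.492, -0.2179, 0.0993]
ee_rot: [[0.914, 0.366, 0.173], [-0.161, -0.062, 0.985], [0.371, -0.929, 0.003]]
wrist_force: [0.7, 1.0, 0.3]
gripper_width: 0.006
```

```bash
python3 - <<'E'
from h import *
from station import *
where();print(np.round(sense()['joints'],1));
for p in([-.062,-.035,.096],[-.052,-.035,.096],[-.035,-.035,.121],[-.012,-.035,.142],[.010,-.035,.155]): inc(p,22)
E
```

```text
t 6.9 case [-0.072  -0.0349  0.0993] F [0.66 1.02 0.34]
[ -5.9  13.4 -39.2   5.  -15.8 -98.7]
shift [ 0.0081  0.0068 -0.0001] rot [-0.003  -0.0001 -0.0036] world [ 0.5019 -0.2197  0.096 ]
shift [ 0.0173  0.0105 -0.0001] rot [-0.003  -0.0001 -0.0036] world [ 0.5117 -0.2214  0.096 ]
shift [ 0.0424 -0.0064 -0.0001] rot [-0.003  -0.0001 -0.0036] world [ 0.5285 -0.2244  0.121 ]
shift [ 0.0716 -0.0174 -0.0001] rot [-0.003  -0.0001 -0.0036] world [ 0.5511 -0.2284  0.142 ]
shift [ 0.0968 -0.0213 -0.    ] rot [-0.003  -0.0001 -0.0036] world [ 0.5728 -0.2322  0.155 ]
```

Request:
move_arm(
  increments="1 0.008 0.006 0 0 0 0;1 0.017 0.01 0 0 0 0;1 0.025 0.005 0 0 0 0;1 0.034 -0.001 0 0 0 0;1 0.042 -0.006 0 0 0 0;1 0.052 -0.01 0 0 0 0;1 0.062 -0.014 0 0 0 0;1 0.072 -0.017 0 0 0 0",
)

```text
time_s: 7.7
tcp_pos: [0.551, -0.2284, 0.1434]
ee_rot: [[0.914, 0.367, 0.173], [-0.162, -0.062, 0.985], [0.372, -0.928, 0.003]]
wrist_force: [0.3, 0.5, -0.5]
gripper_width: 0.006
```

```bash
python3 - <<'E'
from h import *
from station import *
where();print(np.round(sense()['joints'],1));
lid('scene',save='pics/scene5.png')
for p in([.010,-.035,.155],[.024,-.035,.16],[.044,-.035,.164],[.059,-.035,.164],[.069,-.035,.162]): inc(p,22)
E
```

```text
t 7.7 case [-0.0121 -0.035   0.1434] F [ 0.29  0.54 -0.46]
[ -6.4  14.6 -27.8   2.7 -25.7 -95.8]
scene 497 [-1.38589611  0.15652422] theta 0.9457500498508
shift [ 0.0222 -0.0019 -0.    ] rot [-0.0029  0.0006  0.0014] world [ 0.5728 -0.2322  0.155 ]
shift [ 0.037  -0.0013 -0.    ] rot [-0.0029  0.0006  0.0014] world [ 0.5866 -0.2346  0.16  ]
shift [ 0.057   0.0025 -0.    ] rot [-0.0029  0.0006  0.0014] world [ 0.6063 -0.2381  0.164 ]
shift [ 0.0709  0.0081 -0.0001] rot [-0.0029  0.0006  0.0014] world [ 0.621  -0.2407  0.164 ]
shift [ 0.0795  0.0137 -0.0001] rot [-0.0029  0.0006  0.0014] world [ 0.6309 -0.2424  0.162 ]
```

View pics/scene5.png

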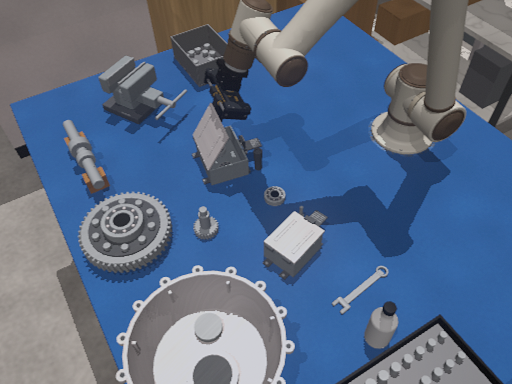

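The lid is following as predicted and has reached about 0.95 rad, at (212,140). I'll keep pushing past the tipping point.

Request:
move_arm(
  increments="1 0.011 -0.001 0 0 0 0;1 0.022 -0.002 0 0 0 0;1 0.037 -0.001 0 0 0 0;1 0.047 0.001 0 0 0 0;1 0.057 0.003 0 0 0 0;1 0.064 0.005 0 0 0 0;1 0.071 0.008 0 0 0 0;1 0.08 0.013 0 0 0 0",
)

```text
time_s: 8.55
tcp_pos: [0.6283, -0.2421, 0.1599]
ee_rot: [[0.914, 0.366, 0.173], [-0.162, -0.061, 0.985], [0.371, -0.929, 0.003]]
wrist_force: [0.2, -0.5, -0.4]
gripper_width: 0.009
```

```bash
python3 - <<'E'
from h import *
from station import *
where();print(np.round(sense()['joints'],1))
p,d=capture('scene');cv2.imwrite('pics/scene6.png',p[:,:,::-1])
inc([-.06,-.035,.18],15)
E
```

```text
t 8.55 case [ 0.0664 -0.0351  0.1599] F [ 0.21 -0.5  -0.4 ]
[ -6.9  20.3 -16.    1.8 -31.9 -94.5]
shift [-0.1114 -0.0665  0.0002] rot [-0.0029  0.0003  0.1197] world [ 0.5038 -0.22    0.18  ]
```

View pics/scene6.png

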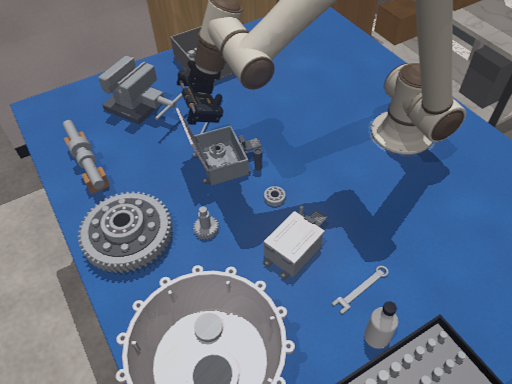

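Request:
move_arm(
  increments="1 0.004 0.001 0 0 0 0;1 0.004 0.001 0 0 0 0;1 0 0 0 0 0 0;1 -0.015 -0.006 0 0 0 0;1 -0.03 -0.015 0 0 0 0;1 -0.05 -0.03 0 0 0 0;1 -0.08 -0.048 0 0 0 0;1 -0.11 -0.066 0 0 0 0",
)

```text
time_s: 9.4
tcp_pos: [0.5014, -0.2199, 0.1804]
ee_rot: [[0.914, 0.366, 0.173], [-0.162, -0.061, 0.985], [0.371, -0.929, 0.003]]
wrist_force: [-0.5, 0.2, -0.5]
gripper_width: 0.006
```

```bash
python3 - <<'E'
from h import *
from station import *
where();inc([-.16,-.035,.25],10)
for n in('scene','top'):
    p,d=capture(n);cv2.imwrite(f'pics/{n}7.png',p[:,:,::-1]);W=cloud(n,d);q=(W-C)@Rc
    m=(abs(q[...,1])<.075)&(q[...,0]<.14)&(q[...,0]>.055)&(q[...,2]>.09)&(q[...,2]<.2)
    a=q[m];f=np.polyfit(a[:,2],a[:,0],1);print(n,len(a),'theta',np.pi/2+np.arctan(f[0]))
E
```

```text
t 9.4 case [-0.0624 -0.0352  0.1804] F [-0.5   0.24 -0.46]
shift [-0.0648 -0.1009  0.0005] rot [-0.0032 -0.0004  0.2057] world [ 0.4054 -0.2027  0.25  ]
scene 361 theta 1.9704715056312299
top 1086 theta 1.954823386108019
```

View pics/scene7.png

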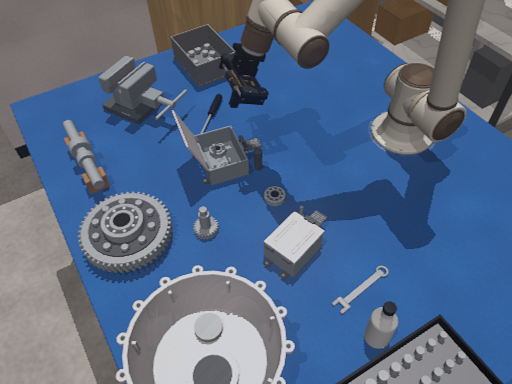

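The lid is on its stop at about 1.96 rad, at (190,140), and the case is open. I'll back off further and run a final check.

Request:
move_arm(
  increments="1 -0.01 -0.02 0 0 0 0.03;1 -0.02 -0.04 0 0 0 0.06;1 -0.04 -0.06 0 0 0 0.1;1 -0.05 -0.08 0 0 0 0.15;1 -0.065 -0.1 0 0 0 0.2;1 -0.065 -0.1 0 0 0 0.2;1 -0.065 -0.1 0 0 0 0.2",
)

```text
time_s: 10.2
tcp_pos: [0.4075, -0.2034, 0.249]
ee_rot: [[0.968, 0.179, 0.173], [-0.171, -0.028, 0.985], [0.182, -0.983, 0.004]]
wrist_force: [0.2, -0.1, -0.4]
gripper_width: 0.005
```

```bash
python3 - <<'E'
from h import *
from station import *
where()
for n in('scene','top'):
    p,d=capture(n);cv2.imwrite(f'pics/{n}8.png',p[:,:,::-1]);W=cloud(n,d);q=(W-C)@Rc
    m=(abs(q[...,1])<.075)&(q[...,0]<.14)&(q[...,0]>.055)&(q[...,2]>.09)&(q[...,2]<.2)
    a=q[m];f=np.polyfit(a[:,2],a[:,0],1);print(n,len(a),'theta',np.pi/2+np.arctan(f[0]))
    # socket top and tab, before/after
    for k,D in(('before',np.load(n+'0.npy')),('after',d)):
        w=cloud(n,D);z=w[...,2]
        s=w[(z>.06)&(z<.085)&(np.hypot(w[...,0]-.481,w[...,1]+.114)<.03)&(((w-C)@Rc)[...,0]<-.082)]
        Q=(w-C)@Rc;t=Q[(abs(Q[...,1])<.015)&(Q[...,0]<-.09)&(Q[...,0]>-.126)&(Q[...,2]>.02)&(Q[...,2]<.06)]
        print(n,k,'socket',np.round(np.median(s,0),4),len(s),'tab',len(t),np.polyfit(t[:,0],t[:,2],1) if len(t)>10 else '')
E
```

```text
t 10.2 case [-0.1578 -0.0354  0.249 ] F [ 0.24 -0.09 -0.39]
scene 354 theta 1.9717465002649528
scene before socket [ 0.4809 -0.1111  0.0718] 74 tab 78 [-0.02636147  0.03954288]
scene after socket [ 0.4803 -0.1137  0.0714] 76 tab 81 [-0.0721846   0.03482343]
top 1084 theta 1.9568494087837187
top before socket [ 0.481  -0.1145  0.0731] 66 tab 110 [0.04202873 0.04700979]
top after socket [ 0.4809 -0.1147  0.072 ] 64 tab 37 [-0.25299873  0.01727969]
```

View pics/top8.png

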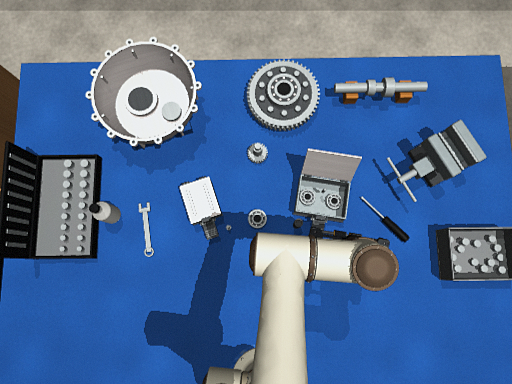

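View pics/scene8.png

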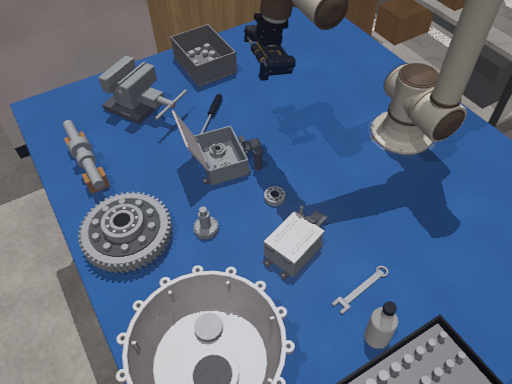

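```bash
python3 -c "
from station import r
print(r.finish_job())"
```

```text
the job is handed in; nothing more can be done
None
```

The wide case is open, with its lid resting on the stop, and I've handed the job in; `finish_job` gave no verdict. I pressed the tab with closed fingers at about 6 N and the lid sprang up to about 0.46 rad. I then pushed the front edge back past the tipping point, let the lid fall onto its stop and backed away. The clock read about 10.3 s when I handed in.

**Last checks:**
- **Lid:** it measured 1.97 rad in the scene camera and 1.96 rad in the top camera. It hadn't moved between the two looks before hand-in.
- **Tab:** it is back at rest height in the scene camera (42.6 mm, against 42.4 mm before). The tab slope fits were noisy: the scene fit differed by 0.05 between before and after. The arm partly hid the tab from the top camera, so I disregarded that slope reading.
- **Surroundings:** the socket was within 3 mm of its start. The narrow case is shut and everything else looks unmoved in the pictures, though I measured only the socket.
- **Contact:** the wrist force is near zero and the arm is clear.

**One thing went wrong:** my first approach to the tab, tilted 25°, ran into joint 5's range and drifted about 17 mm sideways in free space. It touched nothing, and I redid it with about 8° of tilt.

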